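# Lock the pigment sieve onto its shaker base

## Task

Pick up the pigment sieve by its wooden handle, lower it into the shaker's collar with its three lugs through the gaps between the yellow lips, and, pressing lightly, twist it clockwise (seen from above) until the lugs drop into the locking notches under the lips; then let go. Do it gently, by feel, without forcing the collar, and leave the pigment jars where they stand.

Things in the scene. Friction and masses are not known exactly. Their poses are not given: they have to be found in the camera images.
- sieve: Loose round pigment sieve, 0.24 to 0.39 kg, upright on the table at the start. Origin: centre of its underside; z up, x along the handle. Aluminium frame 76 mm in diameter, 45 mm high, solid, foot chamfered 3.5 mm. Three lugs (see sieve_lug) at 0, 120 and 240 degrees anticlockwise from its x axis seen from above; any lug may go in any gap.
- sieve_handle (a point): Point on the sieve's axis, 68 mm above its underside: grip here. Wooden blade handle: 72 mm long (sieve's x), 12 mm thick (y; pinch across it), from 45 to 80 mm above the underside.
- sieve_lug (a point): Tip of the red lug, at the sieve's +x, 51 mm from the axis; its centre line is 18 mm above the underside. All three lugs are round radial pins 8 mm thick; the other two are brass.
- shaker: Fixed sieve shaker. Origin: centre of its underside, on the table; z up. White housing 160 x 160 mm, top at 40 mm. On it, centred, a rigid grey collar, 116 mm outside, 106 mm inside, top at 79 mm. It is delicate: no more than 32 N from the sieve, over all its contacts, jolts included; 3 to 6 N of push felt at the wrist, at 15 mm/s or less, is plenty.
- shaker_gap (a point): Middle of one gap between the yellow lips, 48 mm from the shaker's axis along its +x, 79 mm high. Lips: 73 to 79 mm above the table, reaching in to 43 mm from the axis, all round the collar but for three gaps 22 degrees wide, centred at 0, 120 and 240 degrees from the shaker's x axis.
- shaker_ledge (a point): On the shaker's axis, 62 mm high: level of the flat steel ledge under the lips (bore 79 mm, so 1.5 mm play round the sieve). With the lugs on it the sieve's underside is 48 mm above the shaker's origin. Rigid stops bar turning more than about 100 degrees clockwise from the gaps, or 6 anticlockwise.
- shaker_bed (a point): On the shaker's axis, 42 mm high: where the sieve's underside is once the lugs are in the notches. The three notches in the ledge, 6 mm deep, about 5 mm wider than a lug, lie under the lips 25 to 58 degrees clockwise (seen from above) of the gaps. The angle differs every time and is not measured: find it by feel.
- jar_red: Closed square glass pigment jar, red pigment, brass-coloured round lid; 50 x 50 mm, 75 mm high; origin at the centre of its underside. Bystander: leave it alone.
- jar_green: Closed square glass pigment jar, green pigment, brass-coloured round lid; 50 x 50 mm, 75 mm high; origin at the centre of its underside. Bystander: leave it alone.
- jar_ochre: Closed square glass pigment jar, ochre pigment, brass-coloured round lid; 50 x 50 mm, 75 mm high; origin at the centre of its underside. Bystander: leave it alone.

How it is judged:
On the way, in this order (a step that is already met when the one before it is completed fails the run):
1. the sieve hangs in the collar with its lugs through the gaps, at the ledge (underside 45.5 to 52 mm above the shaker's origin, axes within 4 mm) (z of sieve in the frame of shaker between 0.0455 and 0.052 m and horizontal distance between sieve and shaker below 0.004 m), for 0.2 s.
2. the lugs have dropped into the notches (underside below 44.5 mm, axes within 4 mm) (z of sieve in the frame of shaker below 0.0445 m and horizontal distance between sieve and shaker below 0.004 m), for 0.2 s.
At the end, for the whole second after the job is handed in: The sieve is let go and at rest, upright within 0.06 rad, axis within 4 mm of the shaker's, lugs down in the notches: its underside 38 to 44.5 mm above the shaker's origin (42 when home). The jars stand upright within 25 mm of where they were (all of step 2 and z of sieve in the frame of shaker above 0.038 m and angle between sieve's own z axis and vertical below 0.06 rad and linear speed of sieve below 0.02 m/s and contact force between the fingers and sieve below 0.1 N and distance of each of jar_red, jar_green, jar_ochre from where it was at the start of the episode below 0.025 m and angle between each of jar_red, jar_green, jar_ochre's own z axis and vertical below 0.1 rad); the robot touches nothing.
It fails at once if the sieve loads the shaker with more than 32 N (contact force between sieve and shaker above 32 N).
It fails at once if a jar is moved by more than 25 mm or tipped (distance of any of jar_red, jar_green, jar_ochre from where it was at the start of the episode above 0.025 m or angle between any of jar_red, jar_green, jar_ochre's own z axis and vertical above 0.3 rad).
It also fails if it takes over 67 s, if anything falls off the work surface, if the arm or the gripper's body presses on something with over 40 N, if the wrist force passes 120 N, or if a joint passes its speed limit or range.

## Robot

A 7-joint arm with a two-finger parallel gripper is mounted at the origin on the work surface. World frame = base frame: x ahead of the robot, y to its left, z up, the work surface at z = 0. Lengths are in m, angles in rad, forces in N, time in s.
With the tool pointing down it reaches from about 0.425 to 0.875 m from the base axis. Payload 4.7 kg.
Tool frame: the origin (TCP) lies midway between the tips of the shut fingers; the grasp point (between the pads) lies 19 mm behind it; z points along the fingers, y is the line along which they close (so a half turn about z gives the same grasp; the last joint's range is limited). The gripper opens to 87 mm and grips with 3 to 60 N. Pads are 19 mm wide; open, the fingers measure 117 mm over their backs; the gripper's body (75 mm by 190 mm) begins 51 mm behind the grasp point.
Start: joints at [0.014, 0.321, -0.07, 1.45, 0.023, 1.371, -0.057], TCP at [0.65, -0, 0.223] pointing down, gripper open.
Joint ranges: [-2.86, 2.86], [-0.3, 2.09], [-1.38, 1.24], [0.06, 2.45], [-1.56, 4.7], [0.09, 2.05], [-2.69, 2.69]. Speed limits (rad/s): [2.57, 2.57, 3.14, 3.14, 3.14, 3.14, 3.14].

## Interface

Orientations are given as a rotation vector (axis times angle).
In Python, from bench import ctrl gives the robot as it stands. The module is installed in compiled form; this text tells all that it offers.
- The arm moves only by the shell command python3 -m handwheel 'ROWS' [FORCE]. ROWS is JSON, a list of rows, each a list of 7 numbers: the finger opening in m, from 0 to 0.087, then the shift along the tool's x, y, z in m, then the turn, a rotation vector about the tool's x, y, z in degrees. A call has 1 to 12 rows; each row shifts and turns the commanded pose from where the row before left it, along the tool's axes as they then stand; what a row does not reach is not made up. A row lasts 1/8 s, in which the tool goes at most 62.5 mm and 10.7 degrees, less where a joint would pass 70% of its speed; a pose out of reach is approached as far as the arm can. A call is refused whole if a number of a shift passes 0.0625 or a number of a turn 10.7, either way. A call with a gripper value outside its range is refused whole. The fingers move at their own pace and stop on an object; FORCE is the grip in N (left out, the last holds). Time passes only in rows, so rows that do not move let the fingers close. It gives the time, the measured TCP pose, the force, the opening and the grip force at its end, in the units of the state.
- ctrl.get_state(): the state, without advancing time (a new reading comes with each control period).
- ctrl.get_image(name): name is "scene" or "side" or "wrist"; returns (picture, depth): 384x512x3 uint8, blue, green, red; 384x512 float32, m along the optical axis (not along the pixel's ray), 0 where there is no reading.
- ctrl.camera_info(name): a dict with "intrinsics" (3x3 intrinsics, pixels), "R" (3x3) and "t" (3): a world point X has camera coordinates R X + t. Camera axes: x right, y down, z forward; pixel columns grow to the right and rows downward; lengths in m; the calibration is good to about 2 mm. A picture is of the moment at which its call begins: read the wrist's pose just before it. camera_info takes no time and is no camera call; for the wrist camera it gives the pose at the moment of the call.
- ctrl.close_job(): hands the job in; it is judged then, once.
The state is a dict: "time": time; "joint_positions": joint angles; "qd": joint speeds; "joint_torque": joint torques, N m; "position": TCP position; "tool_rot": TCP orientation; "ft_force": force on the tool from outside, world axes, zero at the start; "torque": the same for the moment, N m; "grip_width": opening from 0.0 (shut) to 1.0 (fully open); "grip_force": force on a finger pad.
Only numpy, scipy, OpenCV 4.12 (cv2) and the standard library are available. Lean on these libraries where they do the work, as an engineer would, in place of code of your own. Each camera call takes 0.05 s, during which the arm holds its last target. There are 200 camera calls.

## Working session

There is one attempt and no reset: what is moved stays moved. The work goes in short steps, Python scripts to look and compute and a shell command to move; the robot and the scene stay as the last step left them, time stands still between calls to the robot, and variables do not carry over. Pictures are saved under pics/ and viewed, at most 10 in all, crops included, and the job is handed in when it is done.

```bash
mkdir -p pics; python3 - <<'E'
from bench import ctrl
import cv2,numpy as np,pickle
s=ctrl.get_state();print(s)
for n in("scene","side","wrist"):
    info=ctrl.camera_info(n);p,d=ctrl.get_image(n)
    cv2.imwrite(f"pics/{n}0.png",p);np.savez(f"{n}0.npz",p=p,d=d,K=info["intrinsics"],R=info["R"],t=info["t"])
    print(n,np.round(info["intrinsics"],1).tolist(),np.round(-np.array(info["R"]).T@info["t"],3), (d>0).mean())
a=cv2.imread("pics/scene0.png");b=cv2.imread("pics/wrist0.png")
cv2.imwrite("pics/both.png",cv2.resize(np.hstack([a,b]),(800,300)))
E
```

```text
{'time': 0.0, 'joint_positions': array([ 0.01410626,  0.32181313, -0.07007944,  1.45169389,  0.02259652,
        1.37077023, -0.05688037]), 'qd': array([6.77003102e-04, 1.04935291e-03, 4.45264749e-04, 7.40445292e-04,
       2.49833381e-04, 5.91996095e-05, 4.02126042e-04]), 'joint_torque': array([-2.58547143e-04, -4.91284704e+01, -4.03903294e-01, -3.12526345e+01,
       -6.40594075e-02,  4.37659642e-02,  1.61017233e-04]), 'position': array([ 6.49446372e-01, -5.59685613e-05,  2.21458387e-01]), 'tool_rot': array([-2.22049857e+00, -2.22058437e+00,  2.21128332e-03]), 'ft_force': array([-0.91582758, -0.96068374,  0.35830079]), 'torque': array([ 0.02584527,  0.04277129, -0.01036567]), 'grip_force': 0.0, 'grip_width': 1.0013684586080493}
scene [[486.0, 0.0, 253.3], [0.0, 486.0, 194.5], [0.0, 0.0, 1.0]] [ 0.986 -0.693  0.852] 0.9963022867838541
side [[418.4, 0.0, 250.0], [0.0, 418.4, 193.4], [0.0, 0.0, 1.0]] [0.172 0.554 0.578] 0.9959004720052084
wrist [[326.4, 0.0, 248.7], [0.0, 326.4, 192.1], [0.0, 0.0, 1.0]] [0.651 0.077 0.384] 0.9958648681640625
```

View pics/scene0.png

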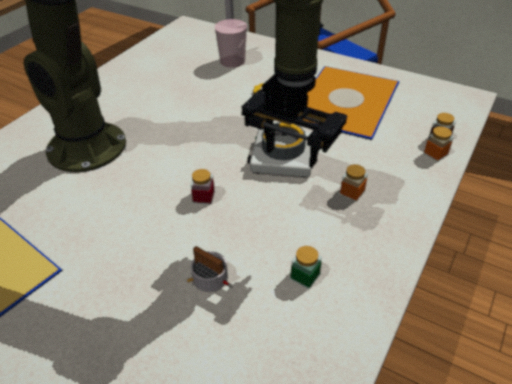

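View pics/wrist0.png

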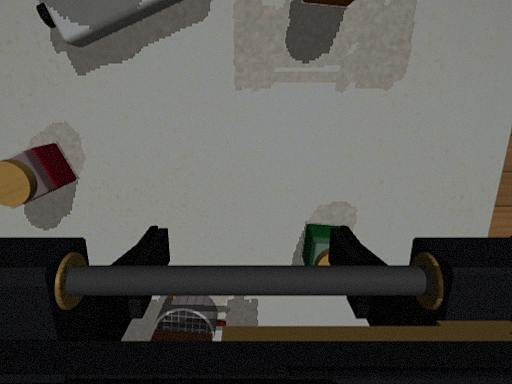

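The scene view shows the sieve at (208,268), with its red lug near (227,286), and the shaker behind the gripper at (283,145). The jars are at (203,186), (307,266) and (353,182). The wrist view shows the shaker at its upper left and the sieve at the bottom, near (185,320).

```bash
cat > h.py <<'E'
import numpy as np,cv2
from bench import ctrl
def grab(n):
    i=ctrl.camera_info(n);p,d=ctrl.get_image(n);return dict(p=p,d=d,K=np.array(i["intrinsics"]),R=np.array(i["R"]),t=np.array(i["t"]))
def world(c):
    h,w=c["d"].shape;u,v=np.meshgrid(np.arange(w),np.arange(h));d=c["d"]
    P=np.stack([(u-c["K"][0,2])/c["K"][0,0]*d,(v-c["K"][1,2])/c["K"][1,1]*d,d],-1)
    return (P-c["t"])@c["R"]
def ray(c,uv,z):
    r=c["R"].T@np.linalg.inv(c["K"])@np.array([*uv,1.]);o=-c["R"].T@c["t"];return o+r*(z-o[2])/r[2]
def proj(c,X):
    q=c["K"]@(c["R"]@np.array(X)+c["t"]);return q[:2]/q[2]
E
python3 - <<'E'
from h import *
for n in("scene","side","wrist"):
    c=dict(np.load(n+"0.npz"));W=world(c);hsv=cv2.cvtColor(c["p"],cv2.COLOR_BGR2HSV)
    H,S,V=[hsv[...,i].astype(int) for i in range(3)]
    print(n,"table z",np.median(W[...,2][(abs(W[...,2])<.02)]))
    ms=dict(red=((H<6)|(H>174))&(S>150)&(V>60),brown=(H>=5)&(H<=16)&(S>100)&(V>30),yel=(H>=17)&(H<=32)&(S>120)&(V>80),green=(H>45)&(H<85)&(S>120))
    for k,m in ms.items():
        m=(m&(W[...,2]>.005)&(W[...,2]<.12)&(W[...,0]>.3)&(W[...,0]<1)&(abs(W[...,1])<.55)).astype(np.uint8)
        N,L,st,ce=cv2.connectedComponentsWithStats(m)
        for i in range(1,N):
            if st[i,4]>8:
                w=W[L==i];print(k,st[i,4],ce[i].round(),np.median(w,0).round(3),"z",np.percentile(w[:,2],[5,95]).round(3))
E
```

```text
scene table z 0.0011480945343342519
red 58 [205. 190.] [ 0.432 -0.02   0.043] z [0.03  0.047]
red 10 [225. 282.] [ 0.612 -0.212  0.022] z [0.019 0.024]
brown 35 [373. 128.] [0.682 0.462 0.009] z [0.007 0.013]
brown 348 [436. 149.] [0.872 0.43  0.032] z [0.009 0.052]
brown 345 [353. 189.] [0.738 0.171 0.031] z [0.008 0.053]
brown 388 [208. 260.] [ 0.574 -0.21   0.072] z [0.049 0.082]
yel 1121 [347. 114.] [0.612 0.502 0.009] z [0.007 0.012]
yel 131 [445. 118.] [0.86  0.516 0.076] z [0.074 0.08 ]
yel 98 [292. 127.] [0.519 0.272 0.079] z [0.074 0.083]
yel 183 [442. 132.] [0.87  0.448 0.076] z [0.06  0.079]
yel 93 [291. 144.] [0.549 0.203 0.08 ] z [0.044 0.082]
yel 181 [355. 171.] [0.731 0.19  0.076] z [0.074 0.079]
yel 192 [201. 176.] [ 0.414 -0.008  0.076] z [0.072 0.078]
yel 317 [307. 255.] [ 0.745 -0.103  0.076] z [0.072 0.078]
green 322 [305. 275.] [ 0.753 -0.123  0.032] z [0.012 0.049]
side table z -0.0012019689733236377
red 148 [282. 106.] [ 0.775 -0.475  0.025] z [0.008 0.042]
red 100 [295. 110.] [ 0.724 -0.464  0.03 ] z [0.011 0.042]
red 370 [318. 246.] [0.401 0.017 0.026] z [0.0
[... 917 characters left out ...]
 z [0.006 0.009]
green 228 [218. 170.] [ 0.72  -0.087  0.024] z [0.007 0.041]
green 9 [240. 330.] [0.416 0.247 0.026] z [0.024 0.027]
wrist table z 0.0005611287716724048
red 99 [ 44. 167.] [0.432 0.007 0.045] z [0.043 0.046]
red 16 [221. 324.] [ 0.613 -0.208  0.022] z [0.022 0.023]
brown 140 [330.   2.] [0.733 0.169 0.016] z [0.009 0.025]
brown 15 [159. 331.] [ 0.541 -0.197  0.05 ] z [0.046 0.054]
brown 102 [176. 335.] [ 0.56  -0.199  0.053] z [0.047 0.06 ]
brown 48 [205. 336.] [ 0.597 -0.202  0.053] z [0.044 0.058]
yel 1106 [ 13. 184.] [ 0.418 -0.006  0.076] z [0.075 0.077]
yel 77 [324. 261.] [ 0.729 -0.088  0.075] z [0.074 0.076]
green 557 [315. 238.] [ 0.723 -0.076  0.029] z [0.008 0.048]
```

View pics/side0.png

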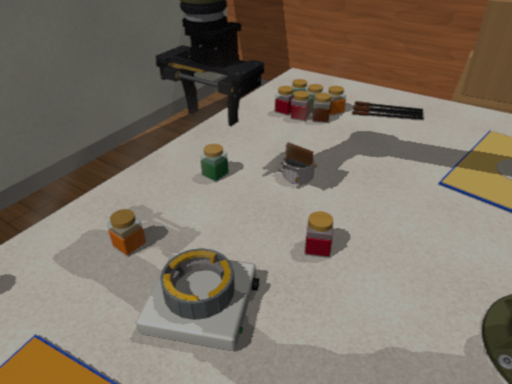

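The side view shows the shaker at (198,282) with a clear collar and lips, the sieve at (298,165), and the green, ochre and red jars at (214,162), (127,231) and (319,234). Next I'll put the wrist camera over the collar.

```bash
python3 -m handwheel '[[0.06,0.0275,-0.034,-0.0075,0,0,0],[0.06,0.0275,-0.034,-0.0075,0,0,0],[0.06,0.0275,-0.034,-0.0075,0,0,0],[0.06,0.0275,-0.034,-0.0075,0,0,0],[0.06,0,0,0,0,0,0],[0.06,0,0,0,0,0,0],[0.06,0,0,0,0,0,0]]' 10
cat > lips.py <<'E'
from h import *
from scipy.optimize import least_squares
def lips(c,guess=(.513,.23)):
    hsv=cv2.cvtColor(c["p"],cv2.COLOR_BGR2HSV);W=world(c)
    m=cv2.inRange(hsv,(15,110,60),(35,255,255))>0
    m&=(abs(W[...,2]-.078)<.012)&(np.hypot(W[...,0]-guess[0],W[...,1]-guess[1])<.075)
    v,u=np.nonzero(m);P=np.array([ray(c,q,.079)[:2] for q in zip(u,v)])
    # circle: outer edge per angle bin (lip top outer radius unknown -> report), inner 43 mm
    ctr=np.array(cv2.minEnclosingCircle(P.astype(np.float32))[0])
    for _ in range(20):
        q=P-ctr;a=np.arctan2(q[:,1],q[:,0]);r=np.hypot(*q.T);b=((a+np.pi)/np.radians(6)).astype(int)
        E=np.array([P[b==k][r[b==k].argmax()] for k in np.unique(b) if (b==k).sum()>4])
        I=np.array([P[b==k][r[b==k].argmin()] for k in np.unique(b) if (b==k).sum()>4])
        f=lambda p,X:np.hypot(X[:,0]-p[0],X[:,1]-p[1])-p[2]
        o=least_squares(f,[*ctr,.05],args=(E,),loss="soft_l1",f_scale=.001).x
        i=least_squares(f,[*ctr,.043],args=(I,),loss="soft_l1",f_scale=.001).x
        ctr=(o[:2]+i[:2])/2
    q=P-ctr;a=np.degrees(np.arctan2(q[:,1],q[:,0]))%120
    h=np.histogram(a,120,(0,120))[0]
    w=np.exp(1j*np.radians(3*(np.arange(120)+.5)))
    empty=(h<.35*np.median(h))
    print("n",len(P),"outer",o.round(4),"inner",i.round(4),"medz",np.median(W[...,2][m]).round(4))
    print("gap phase mod120",(np.degrees(np.angle((w*empty).sum()))/3)%120,"empty",empty.sum(),"phase by mass",(np.degrees(np.angle(-(w*h).sum()))/3)%120)
if __name__=="__main__":
    s=ctrl.get_state();print(s["position"],s["tool_rot"],s["joint_positions"].round(2))
    for n in("wrist","side","scene"):
        c=grab(n);cv2.imwrite(f"pics/{n}1.png",c["p"]);np.savez(n+"1.npz",**c);print(n)
        try: lips(c)
        except Exception as e: print(e)
E
python3 lips.py
```

```text
time: 1.02
position: [0.5146, 0.1087, 0.252]
tool_rot: [-2.224, -2.219, 0.001]
ft_force: [-0.8, -0.3, 0.6]
grip_width: 0.688
grip_force: 0.0
[0.51458366 0.10870206 0.25204984] [-2.22367025e+00 -2.21903968e+00  1.22400196e-03] [-0.11  0.05 -0.16  1.71  0.01  1.38 -0.27]
wrist
n 2419 outer [0.5129 0.229  0.0531] inner [0.5129 0.2293 0.0431] medz 0.0795
gap phase mod120 22.0 empty 20 phase by mass 10.34806327114935
side
n 913 outer [0.5117 0.23   0.0531] inner [0.5096 0.2321 0.0417] medz 0.0777
gap phase mod120 21.665148395921012 empty 17 phase by mass 21.916279566507686
scene
n 315 outer [0.5125 0.2304 0.0535] inner [0.5137 0.2277 0.0421] medz 0.0798
gap phase mod120 22.780510156682112 empty 11 phase by mass 18.39328761542328
```

View pics/wrist1.png

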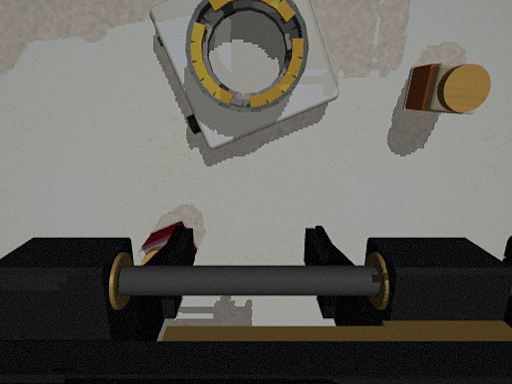

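The wrist view shows the collar at about (250,50), with gaps at 22° mod 120, and the ochre jar to its right. All three cameras put the shaker centre near (0.5125, 0.2297). Next I'll look at the sieve, with the tool turned 90° anticlockwise so there's room left for the clockwise twist.

```bash
python3 -m handwheel '[[0.06,-0.052,0.022,0,0,0,0],[0.06,-0.052,0.022,0,0,0,0],[0.06,-0.052,0.022,0,0,0,0],[0.06,-0.052,0.022,0,0,0,0],[0.06,-0.052,0.022,0,0,0,0],[0.06,-0.052,0.022,0,0,0,0],[0.06,0,0,0,0,0,-10],[0.06,0,0,0,0,0,-10],[0.06,0,0,0,0,0,-10],[0.06,0,0,0,0,0,-10],[0.06,0,0,0,0,0,-10],[0.06,0,0,0,0,0,-10]]'
python3 -m handwheel '[[0.06,0,0,0,0,0,-10],[0.06,0,0,0,0,0,-10],[0.06,0,0,0,0,0,-10],[0.06,0,0,0,0,0,0],[0.06,0,0,0,0,0,0],[0.06,0,0,0,0,0,0]]'
cat > sv.py <<'E'
from h import *
s=ctrl.get_state();print(s["position"],s["tool_rot"],s["joint_positions"].round(2))
for n in("wrist","scene","side"):
    c=grab(n);cv2.imwrite(f"pics/{n}2.png",c["p"]);np.savez(n+"2.npz",**c);W=world(c)
    hsv=cv2.cvtColor(c["p"],cv2.COLOR_BGR2HSV);H,S,V=[hsv[...,i].astype(int) for i in range(3)]
    near=np.hypot(W[...,0]-.567,W[...,1]+.205)<.065
    m=near&(W[...,2]>.074)&(W[...,2]<.088);P=W[m]
    r=cv2.minAreaRect(P[:,:2].astype(np.float32)*1000);print(n,"handle top n",len(P),"rect",r,"z",np.median(P[:,2]) )
    fr=near&(W[...,2]>.036)&(W[...,2]<.052)&(S<70);Q=W[fr]
    (cc,rr)=cv2.minEnclosingCircle(Q[:,:2].astype(np.float32));print("frame top",len(Q),np.round(cc,4),round(rr,4))
    rd=near&((H<6)|(H>174))&(S>140)&(V>60)&(W[...,2]<.03)
    v,u=np.nonzero(rd)
    if len(u): X=ray(c,(u.mean(),v.mean()),.02);print("red",len(u),X.round(4),W[rd].mean(0).round(4))
E
python3 sv.py
```

```text
time: 2.68
position: [0.646, -0.2026, 0.2519]
tool_rot: [-0.805, -3.036, 0.0]
ft_force: [-0.2, -0.0, -0.2]
grip_width: 0.69
grip_force: 0.0
time: 3.42
position: [0.646, -0.2021, 0.2524]
tool_rot: [-0.003, -3.141, 0.0]
ft_force: [-0.1, 0.5, -0.0]
grip_width: 0.692
grip_force: 0.0
[ 0.64602154 -0.2021309   0.25243294] [-2.74176607e-03 -3.14147090e+00  8.54432516e-05] [ 0.37  0.37 -0.15  1.33  0.05  1.45  1.8 ]
wrist handle top n 914 rect ((568.83935546875, -205.4364013671875), (11.990202903747559, 71.98661804199219), 84.46688842773438) z 0.08034193282213603
frame top 783 [ 0.5687 -0.2056] 0.0384
red 34 [ 0.6142 -0.2096  0.02  ] [ 0.614  -0.2095  0.0219]
scene handle top n 207 rect ((570.4144287109375, -205.83840942382812), (13.33006763458252, 71.49779510498047), 85.24469757080078) z 0.0803781742900734
frame top 304 [ 0.5701 -0.2047] 0.04
red 15 [ 0.6108 -0.2089  0.02  ] [ 0.6116 -0.2099  0.0218]
side handle top n 113 rect ((568.7678833007812, -203.16082763671875), (14.342761993408203, 72.52845001220703), 83.47384643554688) z 0.07770396525950532
frame top 140 [ 0.5677 -0.2028] 0.0389
```

View pics/wrist2.png

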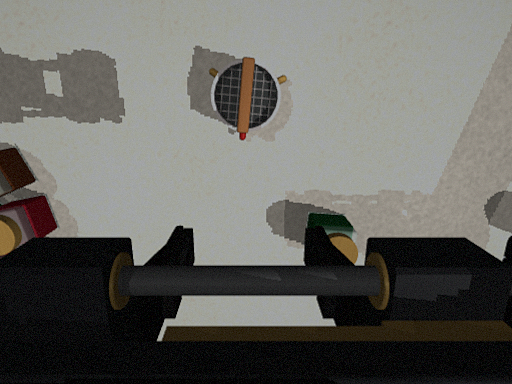

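The wrist view shows the sieve at (245,97) with its red lug at (242,136). That puts the sieve at (0.5688, −0.2055) with yaw −5.5°, and the handle measures 12×72 mm, which matches the given size. I'll descend to the handle.

```bash
python3 -m handwheel '[[0.06,0.039,-0.0017,0,0,0,0],[0.06,0.0385,-0.0017,0,0,0,0],[0.06,0,0,0.04,0,0,5.5],[0.06,0,0,0.04,0,0,0],[0.06,0,0,0.04,0,0,0],[0.06,0,0,0.04,0,0,0],[0.06,0,0,0.02,0,0,0],[0.06,0,0,0,0,0,0],[0.06,0,0,0,0,0,0],[0.06,0,0,0,0,0,0]]'
```

```text
time: 4.82
position: [0.5698, -0.2059, 0.0745]
tool_rot: [0.151, 3.135, -0.002]
ft_force: [0.1, 0.0, -0.6]
grip_width: 0.69
grip_force: 0.0
```

```bash
python3 -m handwheel '[[0.06,0.001,0,0.008,0,0,0],[0.06,0,0,0.008,0,0,0],[0.06,0,0,0.008,0,0,0],[0.06,0,0,0.001,0,0,0],[0.04,0,0,0,0,0,0],[0.03,0,0,0,0,0,0],[0.02,0,0,0,0,0,0],[0.01,0,0,0,0,0,0],[0,0,0,0,0,0,0],[0,0,0,0,0,0,0],[0,0,0,0,0,0,0],[0,0,0,0,0,0,0]]' 35
```

```text
time: 6.32
position: [0.5675, -0.2054, 0.0476]
tool_rot: [0.151, 3.138, -0.0]
ft_force: [0.5, -0.8, 0.3]
grip_width: 0.134
grip_force: 35.0
```

```bash
python3 -m handwheel '[[0,0,0,-0.015,0,0,0],[0,0,0,-0.03,0,0,0],[0,0,0,-0.04,0,0,0],[0,0,0,-0.04,0,0,0],[0,0,0,-0.025,0,0,0],[0,0,0,0,0,0,0],[0,0,0,0,0,0,0],[0,0,0,0,0,0,0]]'
python3 -m handwheel '[[0,0.005,0.0214,0,0,0,0],[0,0.0098,0.0428,0,0,0,0],[0,0.0098,0.0428,0,0,0,0],[0,0.0098,0.0428,0,0,0,0],[0,0.0098,0.0428,0,0,0,0],[0,0.0098,0.0428,0,0,0,0],[0,0.0098,0.0428,0,0,0,0],[0,0.0098,0.0428,0,0,0,0],[0,0.0098,0.0428,0,0,0,0],[0,0.0098,0.0428,0,0,0,0],[0,0.005,0.0214,0,0,0,0],[0,0,0,0,0,0,0]]'
python3 -m handwheel '[[0,0,0,0,0,0,-9],[0,0,0,0,0,0,-9],[0,0,0,0,0,0,-9.5],[0,0,0,0,0,0,0],[0,0,0,0,0,0,0],[0,0,0,0,0,0,0]]'
python3 - <<'E'
from h import *
for n in("wrist","side"):
    c=grab(n);cv2.imwrite(f"pics/{n}3.png",c["p"]);np.savez(n+"3.npz",**c)
a=[cv2.imread(f"pics/{n}3.png") for n in("wrist","side")]
cv2.imwrite("pics/c3.png",cv2.resize(np.hstack(a),(800,300)))
s=ctrl.get_state();print(s["position"],s["tool_rot"],s["joint_positions"].round(2),s["ft_force"])
E
```

```text
time: 7.32
position: [0.5664, -0.205, 0.1956]
tool_rot: [-0.151, -3.135, -0.002]
ft_force: [0.1, 0.5, -3.7]
grip_width: 0.13
grip_force: 35.0
time: 8.82
position: [0.5085, 0.2338, 0.1972]
tool_rot: [-0.141, -3.137, -0.002]
ft_force: [0.1, -0.2, -3.2]
grip_width: 0.132
grip_force: 35.0
time: 9.57
position: [0.5107, 0.2299, 0.1975]
tool_rot: [0.597, -3.084, 0.0]
ft_force: [0.3, -0.6, -3.9]
grip_width: 0.137
grip_force: 35.0
[0.51075661 0.23006123 0.19754397] [-5.98040740e-01  3.08411738e+00 -1.59867767e-04] [-0.02  0.18 -0.5   1.7   0.09  1.29  1.41] [-0.55432267 -0.30367167 -3.52783313]
```

View pics/c3.png

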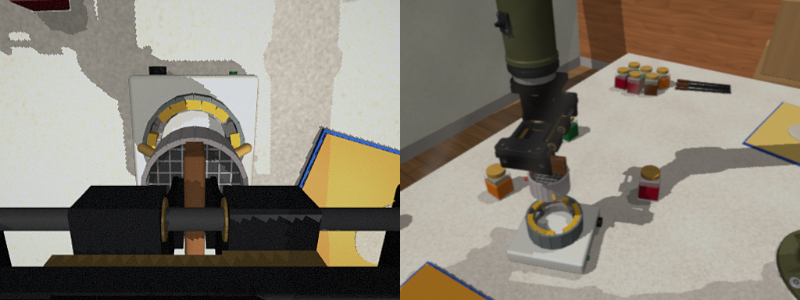

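The wrist view shows the sieve held level with its brass lugs left and right, and the collar ahead of and below it. The side view shows it hanging over the collar. I'll measure both in the same views.

```bash
cat > m3.py <<'E'
from h import *
from scipy.optimize import least_squares
def fit(P,r,g):
    o=least_squares(lambda p:np.hypot(P[:,0]-p[0],P[:,1]-p[1])-r,g,loss="soft_l1",f_scale=.0007)
    return o.x.round(4),np.abs(o.fun).mean().round(5)
for n in("wrist","side"):
    c=dict(np.load(n+"3.npz"));W=world(c);hsv=cv2.cvtColor(c["p"],cv2.COLOR_BGR2HSV)
    H,S,V=[hsv[...,i].astype(int) for i in range(3)];near=np.hypot(W[...,0]-.512,W[...,1]-.23)<.07
    # sieve wall (side of frame): z .16-.19 radius 38 vertical surface
    Q=W[near&(W[...,2]>.155)&(W[...,2]<.19)&(S<70)&(np.hypot(W[...,0]-.512,W[...,1]-.23)<.043)]
    print(n,"wall",len(Q));
    if len(Q)>30: print(fit(Q,.038,[.512,.23]))
    T=W[near&(W[...,2]>.19)&(W[...,2]<.203)&(S<70)]
    if n=="wrist":
        a=np.arctan2(T[:,1]-.23,T[:,0]-.5115);r=np.hypot(T[:,1]-.23,T[:,0]-.5115);b=(a/np.radians(5)).round()
        E=np.array([T[b==k][r[b==k].argmax()] for k in np.unique(b) if r[b==k].max()>.034]);print("rim",len(E),fit(E,.038,[.512,.23]),np.median(T[:,2]))
    h=near&(H>4)&(H<=16)&(S>90)&(W[...,2]>.195)&(W[...,2]<.24)
    L=W[h];print("handle z",np.percentile(L[:,2],[5,95]).round(4))
    tp=L[L[:,2]>np.percentile(L[:,2],95)-.006]
    vx=cv2.fitLine(tp[:,:2].astype(np.float32),cv2.DIST_HUBER,0,.01,.01).ravel();print("handle dir",np.degrees(np.arctan2(vx[1],vx[0])),vx[2:],len(tp))
    lug=near&(H>=10)&(H<32)&(S>90)&(W[...,2]>.155)&(W[...,2]<.182)
    N,Lb,st,ce=cv2.connectedComponentsWithStats(lug.astype(np.uint8))
    for i in range(1,N):
        if st[i,4]>15: w=W[Lb==i];print("lug",st[i,4],ce[i].round(),w.mean(0).round(4))
    y=near&(H>14)&(H<35)&(S>110)&(V>60)&(abs(W[...,2]-.078)<.008)
    v,u=np.nonzero(y);P=np.array([ray(c,q,.079)[:2] for q in zip(u,v)])
    a=np.arctan2(P[:,1]-.2297,P[:,0]-.5125);r=np.hypot(P[:,1]-.2297,P[:,0]-.5125);b=(a/np.radians(5)).round()
    E=np.array([P[b==k][r[b==k].argmax()] for k in np.unique(b) if r[b==k].max()>.05])
    print("collar outer",len(E),fit(E,.0532,[.512,.23]))
E
python3 m3.py
```

```text
wrist wall 4637
(array([0.5239, 0.2351]), np.float64(0.00722))
rim 37 (array([0.5119, 0.2303]), np.float64(0.00019)) 0.19519428821149884
handle z [0.2097 0.2311]
handle dir 22.107038 [0.5023207  0.22656678] 2624
lug 237 [186. 191.] [0.5047 0.1871 0.1712]
lug 244 [311. 191.] [0.4768 0.2567 0.1711]
collar outer 30 (array([0.513 , 0.2295]), np.float64(0.00035))
side wall 1319
(array([0.5116, 0.2298]), np.float64(0.00673))
handle z [0.198  0.2291]
handle dir 24.439255 [0.48896593 0.22599688] 147
lug 46 [197. 252.] [0.476  0.2579 0.1691]
collar outer 51 (array([0.5117, 0.2299]), np.float64(0.00048))
```

The sieve needs about +1.0 mm in x and −0.7 mm in y. Its yaw matches the gaps. I'll lower it to just above the lips.

```bash
python3 -m handwheel '[[0,-0.0007,-0.001,0.01,0,0,0],[0,0,0,0.015,0,0,0],[0,0,0,0.015,0,0,0],[0,0,0,0.015,0,0,0],[0,0,0,0.008,0,0,0],[0,0,0,0.002,0,0,0],[0,0,0,0,0,0,0],[0,0,0,0,0,0,0],[0,0,0,0,0,0,0]]'; python3 -c "
from bench import ctrl
s=ctrl.get_state();print(s['position'],s['ft_force'],s['torque'])"
```

```text
time: 10.8
position: [0.5121, 0.2296, 0.1331]
tool_rot: [-0.599, 3.083, 0.0]
ft_force: [-0.6, -0.5, -3.6]
grip_width: 0.137
grip_force: 35.0
[0.51211539 0.22956645 0.13306518] [-0.586058   -0.45187525 -3.63933254] [ 0.1348965  -0.03562248  0.01983721]
```

```bash
python3 -m handwheel '[[0,0,0,0.0018,0,0,0],[0,0,0,0.0018,0,0,0],[0,0,0,0.0018,0,0,0],[0,0,0,0.0018,0,0,0],[0,0,0,0.0018,0,0,0],[0,0,0,0.0018,0,0,0],[0,0,0,0.0018,0,0,0],[0,0,0,0.0018,0,0,0],[0,0,0,0.0018,0,0,0],[0,0,0,0.0018,0,0,0],[0,0,0,0,0,0,0]]'
python3 -m handwheel '[[0,0,0,0.0015,0,0,0],[0,0,0,0.0015,0,0,0],[0,0,0,0.0015,0,0,0],[0,0,0,0,0,0,0]]'
python3 -m handwheel '[[0,0,0,0.0015,0,0,0],[0,0,0,0.0015,0,0,0],[0,0,0,0,0,0,0]]'
```

```text
time: 12.18
position: [0.5117, 0.2294, 0.1144]
tool_rot: [0.599, -3.084, 0.0]
ft_force: [-0.3, -0.4, -4.0]
grip_width: 0.14
grip_force: 35.0
time: 12.68
position: [0.5117, 0.2294, 0.1099]
tool_rot: [0.599, -3.084, 0.0]
ft_force: [0.6, -0.7, -3.7]
grip_width: 0.137
grip_force: 35.0
time: 13.05
position: [0.5117, 0.2294, 0.1069]
tool_rot: [0.599, -3.084, 0.0]
ft_force: [-0.3, -0.1, -3.8]
grip_width: 0.134
grip_force: 35.0
```

```bash
python3 -m handwheel '[[0,0,0,0.0015,0,0,0],[0,0,0,0.0015,0,0,0],[0,0,0,0,0,0,0]]'
python3 -m handwheel '[[0,0,0,0.0015,0,0,0],[0,0,0,0.0015,0,0,0],[0,0,0,0,0,0,0]]'
python3 -m handwheel '[[0,0,0,0.0015,0,0,0],[0,0,0,0.001,0,0,0],[0,0,0,0,0,0,0]]'
```

```text
time: 13.42
position: [0.5117, 0.2293, 0.1039]
tool_rot: [0.599, -3.084, 0.0]
ft_force: [-0.2, -0.9, -4.4]
grip_width: 0.136
grip_force: 35.0
time: 13.8
position: [0.5117, 0.2294, 0.1008]
tool_rot: [0.6, -3.084, 0.0]
ft_force: [-0.4, 0.0, -3.6]
grip_width: 0.138
grip_force: 35.0
time: 14.18
position: [0.5117, 0.2294, 0.0984]
tool_rot: [0.6, -3.084, 0.0]
ft_force: [0.9, 0.3, -3.9]
grip_width: 0.135
grip_force: 35.0
```

Smooth so far. The ledge should be at TCP z ≈ 0.0955.

```bash
python3 -m handwheel '[[0,0,0,0.001,0,0,0],[0,0,0,0.001,0,0,0],[0,0,0,0,0,0,0]]'
python3 -m handwheel '[[0,0,0,0.0005,0,0,0],[0,0,0,0.0005,0,0,0],[0,0,0,0,0,0,0]]'
```

```text
time: 14.55
position: [0.5117, 0.2294, 0.0964]
tool_rot: [0.599, -3.084, 0.0]
ft_force: [0.5, -0.4, -3.3]
grip_width: 0.136
grip_force: 35.0
time: 14.92
position: [0.5118, 0.2294, 0.0956]
tool_rot: [-0.599, 3.084, -0.0]
ft_force: [0.3, 1.0, -5.2]
grip_width: 0.136
grip_force: 35.0
```

```bash
python3 -m handwheel '[[0,0,0,0.0005,0,0,0],[0,0,0,0,0,0,0]]'
python3 -m handwheel '[[0,0,0,0.0005,0,0,0],[0,0,0,0,0,0,0]]'
```

```text
time: 15.18
position: [0.5119, 0.2295, 0.0955]
tool_rot: [-0.599, 3.084, -0.0]
ft_force: [-2.3, 0.1, -0.7]
grip_width: 0.132
grip_force: 35.0
time: 15.42
position: [0.512, 0.2295, 0.0954]
tool_rot: [-0.599, 3.083, -0.0]
ft_force: [-3.3, -2.9, 5.6]
grip_width: 0.132
grip_force: 35.0
```

The lugs are on the ledge: force has risen about 9 N at TCP z 0.0954, underside about 48 mm. I'll ease off slightly and begin the clockwise twist, watching force.

```bash
python3 -m handwheel '[[0,0,0,-0.0002,0,0,0],[0,0,0,0,0,0,1.5],[0,0,0,0,0,0,1.5],[0,0,0,0,0,0,0]]'
python3 -m handwheel '[[0,0,0,0,0,0,2],[0,0,0,0,0,0,2],[0,0,0,0,0,0,0]]'; python3 -c "
from bench import ctrl
s=ctrl.get_state();print(s['position'],s['ft_force'],s['torque'])"
```

```text
time: 15.92
position: [0.5126, 0.2299, 0.0954]
tool_rot: [-0.517, 3.097, 0.001]
ft_force: [-0.4, -1.0, 5.0]
grip_width: 0.133
grip_force: 35.0
time: 16.3
position: [0.5128, 0.2298, 0.0954]
tool_rot: [-0.408, 3.113, 0.001]
ft_force: [0.4, -0.5, 4.6]
grip_width: 0.132
grip_force: 35.0
[0.51278973 0.22983283 0.09536718] [ 0.35308197 -0.47468246  4.63642741] [0.08284007 0.15303033 0.04002181]
```

```bash
python3 -m handwheel '[[0,0,0,0,0,0,2],[0,0,0,0,0,0,2],[0,0,0,0,0,0,2],[0,0,0,0,0,0,0]]'
python3 -m handwheel '[[0,0,0,0,0,0,2],[0,0,0,0,0,0,2],[0,0,0,0,0,0,2],[0,0,0,0,0,0,0]]'
python3 -m handwheel '[[0,0,0,0,0,0,1.5],[0,0,0,0,0,0,1.5],[0,0,0,0,0,0,0]]'; python3 -c "
from bench import ctrl
s=ctrl.get_state();print(s['position'],s['ft_force'],s['torque'])"
```

```text
time: 16.8
position: [0.5128, 0.2298, 0.0954]
tool_rot: [-0.245, 3.13, 0.001]
ft_force: [-0.3, -0.2, 5.2]
grip_width: 0.141
grip_force: 35.0
time: 17.3
position: [0.513, 0.2296, 0.0952]
tool_rot: [-0.081, 3.138, 0.001]
ft_force: [2.0, -0.4, 3.3]
grip_width: 0.136
grip_force: 35.0
time: 17.68
position: [0.5114, 0.2291, 0.0942]
tool_rot: [-0.001, -3.141, 0.001]
ft_force: [1.4, -1.4, 0.6]
grip_width: 0.135
grip_force: 35.0
[0.51139712 0.22910226 0.09418049] [ 1.38038292 -1.35090907  0.57912381] [ 0.15926919 -0.38418535 -0.11956872]
```

At about 22° of turn, z has dropped 1 mm and the force is falling, so the lugs are reaching the notch edges. I'll continue in small steps.

```bash
python3 -m handwheel '[[0,0,0,0.0003,0,0,1],[0,0,0,0,0,0,1],[0,0,0,0,0,0,0]]'; python3 -c "
from bench import ctrl
s=ctrl.get_state();print(s['position'],s['ft_force'],s['torque'])"
python3 -m handwheel '[[0,0,0,0.0003,0,0,1],[0,0,0,0,0,0,0],[0,0,0,0,0,0,0]]'; python3 -c "
from bench import ctrl
s=ctrl.get_state();print(s['position'],s['ft_force'],s['torque'])"
```

```text
time: 18.05
position: [0.511, 0.2293, 0.0937]
tool_rot: [-0.055, -3.139, 0.001]
ft_force: [1.2, -0.2, -2.4]
grip_width: 0.132
grip_force: 35.0
[0.51100605 0.22934521 0.09366629] [ 1.17368088 -0.22666692 -2.35042477] [ 0.1956367  -0.21826479 -0.00460437]
time: 18.42
position: [0.5114, 0.2293, 0.0939]
tool_rot: [-0.082, -3.14, 0.001]
ft_force: [0.7, 0.8, -4.1]
grip_width: 0.133
grip_force: 35.0
[0.51144498 0.22934552 0.09387014] [ 0.66956792  0.81632567 -4.0610555 ] [ 0.12140611 -0.02491063 -0.00781885]
```

The push has gone, so the lugs are over the notches at about 25°. I'll lower it gently.

```bash
python3 -m handwheel '[[0,0,0,0.0008,0,0,0],[0,0,0,0,0,0,0]]'
python3 -m handwheel '[[0,0,0,0.0008,0,0,0],[0,0,0,0,0,0,0]]'; python3 -c "
from bench import ctrl
s=ctrl.get_state();print(s['position'],s['ft_force'],s['torque'])"
```

```text
time: 18.68
position: [0.5117, 0.2294, 0.0932]
tool_rot: [-0.082, -3.14, 0.0]
ft_force: [-0.1, 0.1, -2.8]
grip_width: 0.134
grip_force: 35.0
time: 18.92
position: [0.5118, 0.2294, 0.0925]
tool_rot: [0.082, 3.14, -0.0]
ft_force: [-0.5, 0.5, -3.6]
grip_width: 0.137
grip_force: 35.0
[0.51182318 0.22941748 0.09251555] [-0.49107872  0.51126399 -3.59638555] [ 0.11635997 -0.0723854   0.00720597]
```

```bash
python3 -m handwheel '[[0,0,0,0.0008,0,0,0],[0,0,0,0,0,0,0]]'
python3 -m handwheel '[[0,0,0,0.0008,0,0,0],[0,0,0,0,0,0,0]]'; python3 -m handwheel '[[0,0,0,0.0008,0,0,0],[0,0,0,0,0,0,0]]'; python3 -c "
from bench import ctrl
s=ctrl.get_state();print(s['position'],s['ft_force'],s['torque'])"
```

```text
time: 19.18
position: [0.5119, 0.2294, 0.0918]
tool_rot: [0.082, 3.14, -0.0]
ft_force: [0.7, -0.2, -3.9]
grip_width: 0.132
grip_force: 35.0
time: 19.42
position: [0.5119, 0.2294, 0.091]
tool_rot: [0.082, 3.14, 0.0]
ft_force: [0.7, 0.0, -3.2]
grip_width: 0.134
grip_force: 35.0
time: 19.68
position: [0.5119, 0.2294, 0.0901]
tool_rot: [0.082, 3.14, 0.0]
ft_force: [-0.0, 0.6, -2.7]
grip_width: 0.13
grip_force: 35.0
[0.51189312 0.22941437 0.09012316] [-0.00749406  0.56631641 -2.74868922] [ 0.14086396 -0.18061557 -0.06488287]
```

```bash
python3 -m handwheel '[[0,0,0,0.0005,0,0,0],[0,0,0,0,0,0,0]]'
python3 -m handwheel '[[0,0,0,0.0004,0,0,0],[0,0,0,0,0,0,0]]'; python3 -c "
from bench import ctrl
s=ctrl.get_state();print(s['position'],s['ft_force'],s['torque'])"
```

```text
time: 19.92
position: [0.5119, 0.2295, 0.0897]
tool_rot: [0.082, 3.14, 0.0]
ft_force: [0.3, 0.2, -2.7]
grip_width: 0.132
grip_force: 35.0
time: 20.18
position: [0.5119, 0.2294, 0.0895]
tool_rot: [0.082, 3.14, -0.0]
ft_force: [-0.2, -0.7, -1.1]
grip_width: 0.135
grip_force: 35.0
[0.51190642 0.22944505 0.08951111] [-0.17204702 -0.68441438 -1.12529218] [-0.00433974  0.01500191  0.0111434 ]
```

The sieve is on the bed: z has stalled and the force is rising. I'll release it and retreat upward.

```bash
python3 -m handwheel '[[0.013,0,0,0,0,0,0],[0.016,0,0,0,0,0,0],[0.02,0,0,0,0,0,0],[0.03,0,0,0,0,0,0],[0.04,0,0,0,0,0,0],[0.05,0,0,0,0,0,0],[0.05,0,0,0,0,0,0]]' 5
python3 -m handwheel '[[0.05,0,0,-0.005,0,0,0],[0.05,0,0,-0.015,0,0,0],[0.05,0,0,-0.03,0,0,0],[0.05,0,0,-0.04,0,0,0],[0.05,0,0,-0.04,0,0,0],[0.05,-0.03,0,0,0,0,0],[0.05,-0.05,0,0,0,0,0],[0.05,-0.04,0,0,0,0,0],[0.05,0,0,0,0,0,0],[0.05,0,0,0,0,0,0],[0.05,0,0,0,0,0,0]]'
python3 - <<'E'
from h import *
for n in("wrist","side"):
    c=grab(n);cv2.imwrite(f"pics/{n}4.png",c["p"]);W=world(c)
    hsv=cv2.cvtColor(c["p"],cv2.COLOR_BGR2HSV);H,S=hsv[...,0],hsv[...,1]
    m=(H>4)&(H<=16)&(S>90)&(np.hypot(W[...,0]-.512,W[...,1]-.23)<.045)&(W[...,2]>.112)
    P=W[m];print(n,len(P),"top z",np.percentile(P[:,2],[50,90,98]).round(4),cv2.minAreaRect(P[:,:2].astype(np.float32)*1000))
s=ctrl.get_state();print(s["position"],s["ft_force"],s["grip_force"],s["qd"].round(3))
a=[cv2.imread(f"pics/{n}4.png") for n in("wrist","side")]
cv2.imwrite("pics/c4.png",cv2.resize(np.hstack(a),(800,300)))
E
```

```text
time: 21.05
position: [0.5118, 0.2294, 0.0893]
tool_rot: [0.082, 3.14, -0.0]
ft_force: [0.4, -0.0, -0.0]
grip_width: 0.548
grip_force: 0.0
time: 22.42
position: [0.6307, 0.2239, 0.2202]
tool_rot: [0.08, 3.14, 0.0]
ft_force: [-0.9, 0.2, -0.0]
grip_width: 0.577
grip_force: 0.0
wrist 1448 top z [0.1224 0.1233 0.1241] ((521.3351440429688, 229.2361602783203), (11.538774490356445, 66.95932006835938), 86.63214111328125)
side 368 top z [0.1201 0.1215 0.1222] ((510.9022521972656, 230.28602600097656), (12.69048023223877, 69.92230224609375), 87.12909698486328)
[0.63090579 0.2236746  0.2201406 ] [ 0.00066249  0.0247236  -0.20439999] 0.0 [ 0.003  0.005  0.004 -0.002  0.001 -0.001 -0.001]
```

View pics/c4.png

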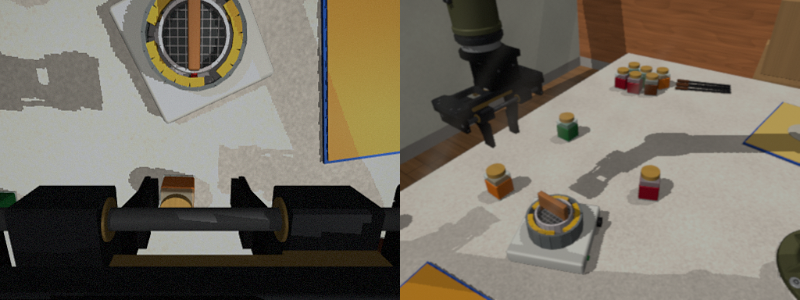

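Both views show the sieve seated with its lugs under the lips. The handle top is at about 122 mm, so the underside is at 42 mm, and the jars are untouched. I'll hand it in.

```bash
python3 -c "
from bench import ctrl
print(ctrl.close_job())"
```

```text
the job is handed in; nothing more can be done
None
```

The sieve is locked in the shaker's notches with its underside at about 42 mm, after a clockwise twist of about 25°; it has been let go, the jars stand where they were, and the job was handed in at about 22.5 s (no verdict came back).

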